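# Fit the vial carrier on the sampler's drive rod

## Task

Fit the loaded vial carrier on the sampler station: lower it level over the tall steel rod, turn it gently on the rod until the orange driver pin enters the carrier's drive hole, and let it down fully home, flat on the white deck. Be gentle with the rod and pin, keep the vials upright, do not drop the carrier, and leave everything else on the bench where it is.

Things in the scene. Friction and masses are not known exactly. Their poses are not given: they have to be found in the camera images.
- carrier: Vial carrier, 0.3 to 0.55 kg: square aluminium plate 120 x 120 mm, 12 mm thick, blue square hub in the middle, four amber vials with white caps fixed at the corners (23 mm wide, 46 mm from both centre lines, tops 37 mm above the underside). Starts standing on the bench. Origin: on the bore axis at the underside; x, y parallel to the plate's sides, z up.
- hub_top (a point): Centre of the top of the carrier's hub, 77 mm above its underside. The hub is 36 x 36 mm, sides parallel to the plate's: grip it from above on two opposite faces, near its top. A bore of 18 mm diameter, chamfered at the mouths, runs down through hub and plate.
- drive_hole (a point): Centre, at the underside, of the carrier's only drive hole: 11 mm diameter, through the plate, 42 mm from the bore axis along the carrier's own +x, with three orange bars around it on top.
- station: Sampler drive station, fixed to the bench: grey housing 170 x 170 mm, with a round white deck, a steel rod in its middle and one orange driver pin. Origin: on the rod axis at bench level; z up.
- deck (a point): Centre of the white deck (150 mm diameter, surface 40 mm above the bench). The orange pin (8 mm diameter, 8 mm tall, bevelled) stands on it 42 mm from the rod axis, within 0.45 rad either side of the station's own +x; its angle changes from start to start and is not measured. It is locked and does not turn with the carrier. A carrier at the wrong angle stands on it, 8 mm too high.
- rod: The steel rod, upright in the middle of the deck: 16 mm diameter, top 105 mm above the deck (145 mm above the bench), its last 6 mm coned to 10 mm. Rod and pin are the delicate part of the drive: a push of more than about 30 N on them, down on the pin or sideways by a bore that binds, harms them. Origin: at the rod's foot on the deck; z up along the rod.
- tape_roll: Bystander: green ring, 64 mm wide, 18 mm high, lying flat; origin at the centre of its underside.
- marker: Bystander: black marker pen, 12 mm thick, about 97 mm long, lying on the bench; origin at its underside, mid-length.
- slide_box: Bystander: blue closed box 90 x 80 x 32 mm; origin at the centre of its underside.
- beaker: Bystander: clear beaker 66 mm wide, 85 mm tall; origin at the centre of its underside.
- red_cap_bottle: Bystander: amber bottle with red cap, 68 mm wide, 150 mm tall; origin at the centre of its underside.
- blue_cap_bottle: Bystander: clear bottle with blue cap, 72 mm wide, 170 mm tall; origin at the centre of its underside.

How it is judged:
By the outcome, as a careful person would: the job done as asked, in the order asked, and still so for the second after the job is handed in, with the robot touching nothing.
It also fails if it takes over 72 s, if anything falls off the work surface, if the arm or the gripper's body presses on something with over 40 N, if the wrist force passes 120 N, or if a joint passes its speed limit or range.

## Robot

A 7-joint arm with a two-finger parallel gripper is mounted at the origin on the work surface. World frame = base frame: x ahead of the robot, y to its left, z up, the work surface at z = 0. Lengths are in mm, angles in rad, forces in N, time in s.
With the tool pointing down it reaches from about 400 to 875 mm from the base axis. Payload 4.4 kg.
Tool frame: the origin (TCP) lies at the very end of the fingers, on their centre line; the grasp point (between the pads) lies 19 mm behind it; z points along the fingers, y is the direction in which the jaws open and shut (so a half turn about z gives the same grasp; the last joint's range is limited). The gripper opens to 85 mm and grips with 20 to 120 N. Pads are 22 mm wide; open, the fingers measure 114 mm over their backs; the gripper's body (76 mm by 85 mm) begins 54 mm behind the grasp point. The pads swing forward as they close: fully open they stand 13 mm farther back than shut.
Start: joints at [1.255, 0.628, 0.038, 1.517, -0.027, 0.996, -0.02], TCP at [160.714, -629.832, 231.313] pointing down, gripper open.
Joint ranges: [-3.06, 3.06], [-0.37, 2.12], [-1.25, 1.32], [0.18, 2.47], [-1.1, 4.24], [0.23, 1.98], [-2.94, 2.94]. Speed limits (rad/s): [2.57, 2.57, 3.14, 3.14, 3.14, 3.14, 3.14].

## Interface

Orientations are given as [roll, pitch, yaw] about the fixed x, y, z axes, in that order (R = Rz(yaw) Ry(pitch) Rx(roll)).
In Python, from cell import read_state, get_image, calibration, finish_job gives the robot as it stands. The module is installed in compiled form; this text tells all that it offers.
- The arm moves only by the tool apply_moves, never from a script. Its argument "increments" is a list of rows, each an object of numbers: "tx", "ty", "tz": the shift along the world's x, y, z in m; "rx", "ry", "rz": the turn, a rotation vector about the world's x, y, z in units of 5 degrees (1.0 is 5 degrees); "claw": the finger opening in m, from 0 to 0.0854. In form: [{"tx": .., "ty": .., "tz": .., "rx": .., "ry": .., "rz": .., "claw": ..}, ...]. A call has 1 to 12 rows; each row is the pose to reach, as a shift and turn from the pose commanded when the call began; what a row does not reach only later rows make up. A row lasts 1/10 s, in which the tool goes at most 50 mm and 8.59 degrees, less where a joint would pass 70% of its speed; a pose out of reach is approached as far as the arm can. A call with a gripper value outside its range is refused whole. The fingers move at their own pace and stop on an object; the grip force is fixed at half the most. Time passes only in rows, so rows that repeat a pose let the fingers close. It gives the time, the measured TCP pose, the force and the opening at its end, in the units of the state.
- read_state(): the state, without advancing time (a new reading comes with each control period).
- get_image(name): name is "scene" or "top" or "wrist"; returns the picture (420x560x3 uint8, red, green, blue); there is no depth.
- calibration(name): a dict with "camera_matrix" (3x3 intrinsics, pixels), "origin" and "attitude" of the camera in the world. Camera axes: x right, y up, looking along -z (the intrinsics and any distortion apply to the point x, -y, -z); pixel columns grow to the right and rows downward; lengths in mm; the calibration is good to about 2 mm. The wrist camera is an equidistant fisheye: a pixel r from the principal point sees the ray r / f radians off the axis. A picture is of the moment at which its call begins: read the wrist's pose just before it. calibration takes no time and is no camera call; for the wrist camera it gives the pose at the moment of the call.
- finish_job(): hands the job in, once; it reports no verdict.
The state is a dict: "clock": time; "qpos": joint angles; "qd": joint speeds; "tau": joint torques, N m; "eef_pos": TCP position; "tool_rot": TCP orientation; "force": force on the tool from outside, world axes, zero at the start; "torque": the same for the moment, N m; "width": finger opening in mm.
Only numpy, scipy, OpenCV 4.12 (cv2) and the standard library are available. Lean on these libraries where they do the work, as an engineer would, in place of code of your own. Each camera call takes 0.05 s, during which the arm holds its last target. There are 200 camera calls.

## Working session

There is one attempt and no reset: what is moved stays moved. The work goes in short steps, Python scripts to look and compute and a tool call to move; the robot and the scene stay as the last step left them, time stands still between calls to the robot, and variables do not carry over. Pictures are saved under pics/ and viewed, about 8 in all and at most 12, crops included, and the job is handed in when it is done.

Besides the shell and the picture viewer there is one more tool, called after ">>>" as name(argument=value, ...), one argument or row to a line, values as JSON. apply_moves: Moves the arm, as the interface text tells. Its arguments: {"type":"object","properties":{"increments":{"type":"array"}},"required":["increments"]}

```bash
mkdir -p pics
python3 - <<'E'
from cell import *
import cv2,numpy as np
for n in("scene","top"):
    im=get_image(n); cv2.imwrite(f"pics/{n}0.png",im[:,:,::-1]); print(n,calibration(n))
print(calibration("wrist")); print(read_state())
E
```

```text
scene {'camera_matrix': array([[383.03487029,   0.        , 284.66341634],
       [  0.        , 383.03487029, 214.45322045],
       [  0.        ,   0.        ,   1.        ]]), 'origin': array([891.24896863, 423.90102911, 527.91854963]), 'attitude': array([0.85852117, 0.01606221, 2.54706893])}
top {'camera_matrix': array([[389.47354617,   0.        , 280.8962151 ],
       [  0.        , 389.47354617, 216.80206032],
       [  0.        ,   0.        ,   1.        ]]), 'origin': array([541.57346894, -18.82903022, 728.20598683]), 'attitude': array([ 0.06067205,  0.02117208, -1.5656628 ])}
{'camera_matrix': array([[325.1922621 ,   0.        , 274.85058489],
       [  0.        , 325.1922621 , 206.59136397],
       [  0.        ,   0.        ,   1.        ]]), 'origin': array([ 226.30377643, -611.96652909,  372.90147784]), 'attitude': array([-2.76773648e-01,  6.76346921e-04, -1.32088109e+00])}
{'clock': 0.1, 'qpos': array([ 1.25526265,  0.62921769,  0.03844949,  1.51823806, -0.02698726,
        0.99632713, -0.01998344]), 'qd': array([ 7.77248929e-04, -2.18191193e-03,  4.18769216e-04, -1.88444464e-03,
        3.90973752e-05, -2.82876147e-04,  9.19243493e-04]), 'tau': array([ 4.22092649e-03, -5.64531398e+01,  1.23090416e+00, -1.93973583e+01,
        1.12679732e-02,  5.42872469e-03, -3.60971946e-07]), 'eef_pos': array([ 160.53321622, -629.29748597,  230.51401895]), 'tool_rot': array([-3.13992072e+00,  2.78511180e-05,  2.49754045e-01]), 'force': array([0.11820414, 0.76033177, 0.16524634]), 'torque': array([ 0.02800729, -0.05698703, -0.00213952]), 'width': 85.5114442216559}
```

View pics/top0.png

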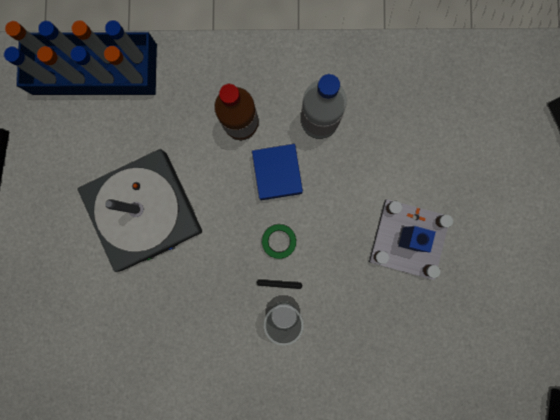

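View pics/scene0.png

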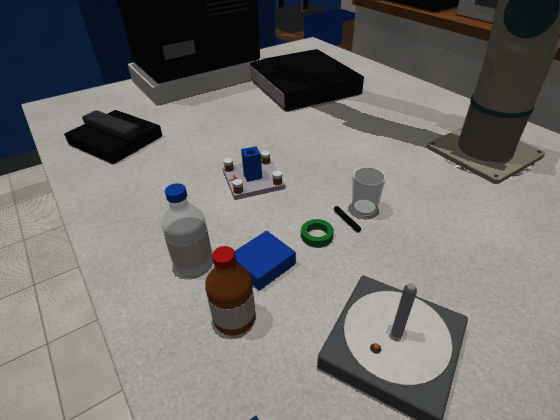

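Top view: the carrier is at right, with its hub top near (423,239), orange bars near (417,215) and caps at (395,208), (445,221), (381,257) and (432,271). The station is at left, with its deck centre near (136,210), rod top near (112,204) and pin near (136,186). In the scene view, the pin is near (376,348), the rod top near (410,288) and the hub top near (251,152).

```bash
cat > h.py <<'E'
import numpy as np,cv2
from scipy.spatial.transform import Rotation as Rot
from cell import *
def ray(c,uv):
    K=c["camera_matrix"];x=(uv[0]-K[0,2])/K[0,0];y=(uv[1]-K[1,2])/K[1,1]
    if c.get("fish"):
        r=np.hypot(x,y);s=np.sinc(r/np.pi);d=np.array([x*s,-y*s,-np.cos(r)])
    else: d=np.array([x,-y,-1.])
    return np.array(c["origin"]),Rot.from_euler("xyz",c["attitude"]).apply(d)
def onplane(c,uv,z):
    o,d=ray(c,uv);return o+d*(z-o[2])/d[2]
def tri(c1,u1,c2,u2):
    o,d=ray(c1,u1);p,e=ray(c2,u2)
    s=np.linalg.lstsq(np.c_[d,-e],p-o,rcond=None)[0];a=o+s[0]*d;b=p+s[1]*e
    return (a+b)/2,np.linalg.norm(a-b)
def blobs(im,f,box=None,amin=8):
    hsv=cv2.cvtColor(im,cv2.COLOR_RGB2HSV).astype(int);m=f(hsv).astype(np.uint8)
    if box: k=np.zeros_like(m);k[box[1]:box[3],box[0]:box[2]]=1;m=m*k
    n,l,s,ce=cv2.connectedComponentsWithStats(m)
    return [(tuple(ce[i].round(1)),int(s[i,4]),[int(v) for v in s[i,:4]]) for i in range(1,n) if s[i,4]>=amin],m
orange=lambda h:(((h[...,0]<18)|(h[...,0]>172))&(h[...,1]>120)&(h[...,2]>60))
white=lambda h:(h[...,1]<40)&(h[...,2]>150)
blue=lambda h:(abs(h[...,0]-112)<15)&(h[...,1]>120)&(h[...,2]>60)
E
python3 - <<'E'
from h import *
T=cv2.imread("pics/top0.png")[:,:,::-1];S=cv2.imread("pics/scene0.png")[:,:,::-1]
ct,cs=calibration("top"),calibration("scene")
for n,f,b in(("pinT",orange,(80,150,200,270)),("barsT",orange,(370,190,470,290)),("hubT",blue,(370,190,470,290))):print(n,blobs(T,f,b)[0])
print("pinS",blobs(S,orange,(330,290,470,410))[0])
hsv=cv2.cvtColor(T,cv2.COLOR_RGB2HSV)
print(hsv[239,418:434,2], hsv[210,85:185:6], hsv[208,390:400])
g=lambda h:(h[...,1]<60)&(h[...,2]>140)
print("deck",blobs(T,g,(80,150,200,270),100)[0]); print("caps",blobs(T,lambda h:(h[...,1]<60)&(h[...,2]>165),(365,190,470,290),15)[0])
for u in((395,208),(445,221),(381,257),(432,271)):print(onplane(ct,u,37))
print("deck",onplane(ct,(136,210),40),"rodtop",onplane(ct,(112,204),145),"pin",onplane(ct,(136,186),46),"hub",onplane(ct,(423,239),77))
print("tri rod",tri(ct,(112,204),cs,(410,287)),"pin",tri(ct,(136,185.5),cs,(376,347.5)),"hub",tri(ct,(423,239),cs,(251,152)))
cv2.imwrite("pics/c1.png",cv2.resize(np.hstack([T[145:275,75:205],T[180:310,360:490]]),None,fx=3,fy=3,interpolation=2)[:,:,::-1])
E
```

```text
pinT [((np.float64(134.6), np.float64(185.1)), 17, [133, 183, 4, 5])]
barsT [((np.float64(417.2), np.float64(210.6)), 17, [416, 208, 4, 6]), ((np.float64(409.6), np.float64(215.1)), 17, [407, 214, 6, 4]), ((np.float64(421.6), np.float64(218.3)), 17, [419, 217, 6, 4])]
hubT [((np.float64(421.6), np.float64(239.1)), 378, [409, 226, 26, 26])]
pinS [((np.float64(375.5), np.float64(346.8)), 35, [373, 344, 6, 7])]
[ 36  36  38  35  37  37  37  35  38  52  58  88 106 107 106 109] [[ 30  13 115]
 [ 83  21  48]
 [ 23   8 122]
 [ 21  14 126]
 [ 20  12 123]
 [ 30  11  97]
 [  0   0  36]
 [  0   0  30]
 [120   8  33]
 [120   6  43]
 [ 21  14 128]
 [ 25  12 127]
 [ 30  10 129]
 [ 25  12 128]
 [ 25  12 128]
 [ 24  10 129]
 [ 75   9  56]] [[ 90   6 129]
 [ 90   4 141]
 [105   4 140]
 [105   4 138]
 [100   6 139]
 [ 90   6 139]
 [ 90   4 139]
 [100   5 140]
 [100   5 140]
 [ 90   4 139]]
deck []
caps []
[ 599.87932263 -205.88402216   37.        ]
[ 577.1998814  -293.14530559   37.        ]
[ 513.38417654 -180.33964195   37.        ]
[ 489.53594272 -268.83380553   37.        ]
deck [594.49265162 254.95843835  40.        ] rodtop [595.42178771 250.15937282 145.        ] pin [636.81870708 253.76433142  46.        ] hub [ 545.12834305 -240.53051452   77.        ]
tri rod (array([594.78154737, 254.13510971, 139.30773439]), np.float64(3.443954086839817)) pin (array([637.33623672, 256.95416162,  40.87584536]), np.float64(3.088618121533634)) hub (array([ 543.85410261, -241.33863664,   71.67506636]), np.float64(3.224193765020177))
```

View pics/c1.png

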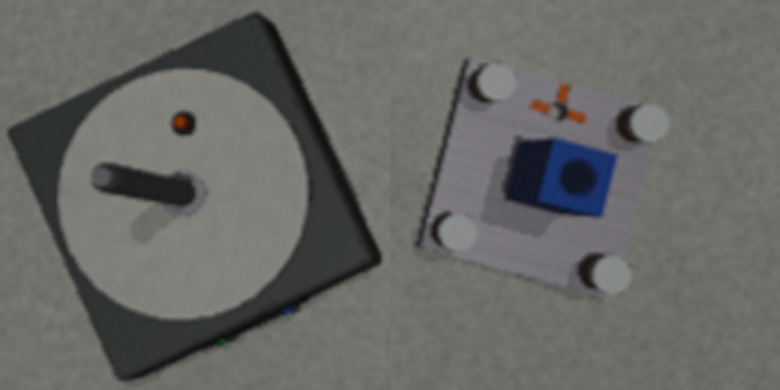

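The crop shows the pin straight along +x from the rod, at 42 mm as stated. The caps put the carrier at (545,-239) with yaw about -0.27, and the bars are on its +x side. I'll grip the hub's ±x faces (tool yaw about 1.30), which keeps joint 7 near centre.

>>> apply_moves(
  increments=[
    {"tx": 0.384, "ty": 0.391, "tz": -0.03, "rz": 12.0},
    {"tx": 0.384, "ty": 0.391, "tz": -0.03, "rz": 12.0},
    {"tx": 0.384, "ty": 0.391, "tz": -0.03, "rz": 12.0},
    {"tx": 0.384, "ty": 0.391, "tz": -0.03, "rz": 12.0},
    {"tx": 0.384, "ty": 0.391, "tz": -0.03, "rz": 12.0},
    {"tx": 0.384, "ty": 0.391, "tz": -0.03, "rz": 12.0},
    {"tx": 0.384, "ty": 0.391, "tz": -0.03, "rz": 12.0},
    {"tx": 0.384, "ty": 0.391, "tz": -0.03, "rz": 12.0},
    {"tx": 0.384, "ty": 0.391, "tz": -0.03, "rz": 12.0},
    {"tx": 0.384, "ty": 0.391, "tz": -0.03, "rz": 12.0},
    {"tx": 0.384, "ty": 0.391, "tz": -0.03, "rz": 12.0},
    {"tx": 0.384, "ty": 0.391, "tz": -0.03, "rz": 12.0},
  ],
)

```text
$.increments[0]: bad value
```

>>> apply_moves(
  increments=[
    {"tx": 0},
    {"tx": 0},
    {"tx": 0},
  ],
)

```text
$.increments[0]: bad value
```

Run:
```python
from h import *
import json
s=read_state();c=calibration("wrist");im=get_image("wrist");cv2.imwrite("pics/w1.png",im[:,:,::-1])
print(s["clock"],s["eef_pos"],s["tool_rot"],s["qpos"],s["force"]);c["fish"]=1
json.dump({k:np.array(v).tolist() for k,v in c.items()},open("w1.json","w"))
print(c["origin"],c["attitude"])
```

```text
0.1 [ 160.53321622 -629.29748597  230.51401895] [-3.13992072e+00  2.78511180e-05  2.49754045e-01] [ 1.25526265  0.62921769  0.03844949  1.51823806 -0.02698726  0.99632713
 -0.01998344] [0.11820414 0.76033177 0.16524634]
[ 226.30377643 -611.96652909  372.90147784] [-2.76773648e-01  6.76346921e-04 -1.32088109e+00]
```

View pics/w1.png

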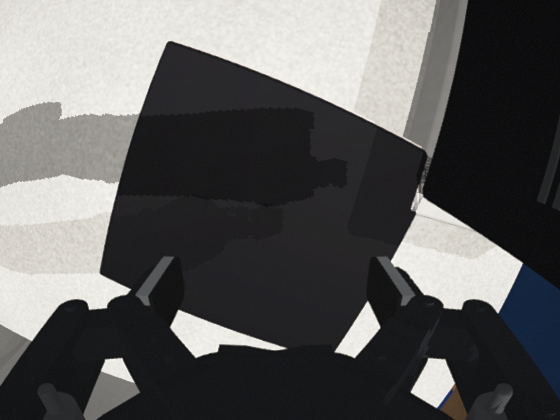

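The call was refused, so every row probably needs all seven fields. This wrist picture is still from the start pose: a dark pad, with the fingers at (165,285) and (385,285).

>>> apply_moves(
  increments=[
    {"tx": 0.384, "ty": 0.391, "tz": -0.03, "rx": 0, "ry": 0, "rz": 12.0, "claw": 0.085},
    {"tx": 0.384, "ty": 0.391, "tz": -0.03, "rx": 0, "ry": 0, "rz": 12.0, "claw": 0.085},
    {"tx": 0.384, "ty": 0.391, "tz": -0.03, "rx": 0, "ry": 0, "rz": 12.0, "claw": 0.085},
    {"tx": 0.384, "ty": 0.391, "tz": -0.03, "rx": 0, "ry": 0, "rz": 12.0, "claw": 0.085},
    {"tx": 0.384, "ty": 0.391, "tz": -0.03, "rx": 0, "ry": 0, "rz": 12.0, "claw": 0.085},
    {"tx": 0.384, "ty": 0.391, "tz": -0.03, "rx": 0, "ry": 0, "rz": 12.0, "claw": 0.085},
    {"tx": 0.384, "ty": 0.391, "tz": -0.03, "rx": 0, "ry": 0, "rz": 12.0, "claw": 0.085},
    {"tx": 0.384, "ty": 0.391, "tz": -0.03, "rx": 0, "ry": 0, "rz": 12.0, "claw": 0.085},
    {"tx": 0.384, "ty": 0.391, "tz": -0.03, "rx": 0, "ry": 0, "rz": 12.0, "claw": 0.085},
    {"tx": 0.384, "ty": 0.391, "tz": -0.03, "rx": 0, "ry": 0, "rz": 12.0, "claw": 0.085},
    {"tx": 0.384, "ty": 0.391, "tz": -0.03, "rx": 0, "ry": 0, "rz": 12.0, "claw": 0.085},
    {"tx": 0.384, "ty": 0.391, "tz": -0.03, "rx": 0, "ry": 0, "rz": 12.0, "claw": 0.085},
  ],
)

```text
clock: 1.35
eef_pos: [550.4, -229.9, 201.1]
tool_rot: [3.139, -0.006, 1.309]
force: [-0.9, 0.4, -0.2]
width: 85.3
```

>>> apply_moves(
  increments=[
    {"tx": 0, "ty": 0, "tz": 0, "rx": 0, "ry": 0, "rz": 0, "claw": 0.085},
    {"tx": 0, "ty": 0, "tz": 0, "rx": 0, "ry": 0, "rz": 0, "claw": 0.085},
    {"tx": 0, "ty": 0, "tz": 0, "rx": 0, "ry": 0, "rz": 0, "claw": 0.085},
  ],
)

```text
clock: 1.65
eef_pos: [543.5, -240.7, 201.3]
tool_rot: [-3.141, 0.001, 1.294]
force: [0.5, 0.2, -0.4]
width: 85.1
```

```bash
cat > look.py <<'E'
from h import *
import json,sys
s=read_state();c=calibration("wrist");im=get_image("wrist");n=sys.argv[1];cv2.imwrite(f"pics/{n}.png",im[:,:,::-1])
print(s["clock"],s["eef_pos"].round(1),s["tool_rot"].round(4),s["force"].round(2));c["fish"]=1
json.dump({k:np.array(v).tolist() for k,v in c.items()},open(n+".json","w"))
print(c["origin"],c["attitude"])
for b in blobs(im,orange,None,15)[0]:print("o",b)
for b in blobs(im,blue,None,100)[0]:print("b",b)
E
python3 look.py w2
```

```text
1.65 [ 543.5 -240.7  201.3] [-3.141e+00  1.000e-03  1.294e+00] [ 0.48  0.24 -0.41]
[ 561.02876299 -173.47342856  343.59295396] [-2.78718519e-01 -2.63786137e-05 -2.76643572e-01]
o ((np.float64(316.5), np.float64(169.6)), 59, [314, 165, 6, 10])
o ((np.float64(327.4), np.float64(180.0)), 49, [323, 178, 10, 5])
o ((np.float64(316.1), np.float64(190.6)), 50, [314, 186, 6, 10])
o ((np.float64(235.8), np.float64(218.0)), 50, [227, 215, 17, 10])
o ((np.float64(318.7), np.float64(216.2)), 33, [312, 214, 15, 6])
b ((np.float64(276.5), np.float64(190.1)), 2085, [256, 164, 42, 52])
b ((np.float64(555.8), np.float64(386.1)), 130, [549, 377, 11, 22])
```

View pics/w2.png

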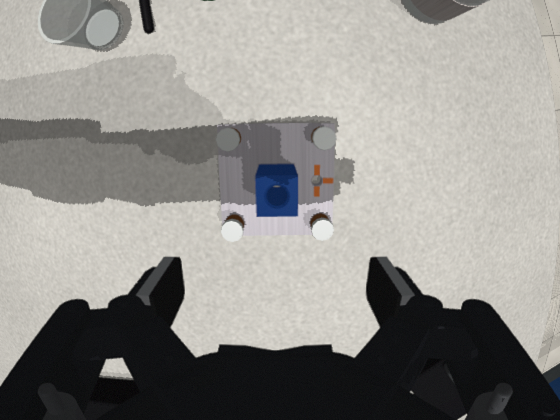

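Wrist view: the carrier is aligned with the view, with its bore at (277,196), caps at about (232,231), (322,230), (228,139) and (324,138), and the drive hole at about (316,180).

Run:
```python
from h import *
import json
c=json.load(open("w2.json"))
P=[onplane(c,u,37) for u in((232,231),(322,230),(228,139),(324,138))]
print(np.array(P).round(1),np.mean(P,0)); 
for a,b in((0,1),(2,3)):d=P[b]-P[a];print(np.hypot(*d[:2]),np.arctan2(d[1],d[0]))
for a,b in((0,2),(1,3)):d=P[b]-P[a];print(np.hypot(*d[:2]),np.arctan2(-d[0],d[1]))
h=onplane(c,(277,196),77);print("hub",h)
im=cv2.imread("pics/w2.png")[:,:,::-1]
hs=onplane(c,(316.3,180.1),12);print("hole",hs,"yaw",np.arctan2(*(hs-h)[[1,0]]),np.hypot(*(hs-h)[:2]))
```

```text
Traceback (most recent call last):
  File "h.py", line 11, in onplane
    o,d=ray(c,uv);return o+d*(z-o[2])/d[2]
        ~~~^^^^^^
  File "h.py", line 5, in ray
    K=c["camera_matrix"];x=(uv[0]-K[0,2])/K[0,0];y=(uv[1]-K[1,2])/K[1,1]
                                  ~^^^^^
TypeError: list indices must be integers or slices, not tuple
```

```bash
sed -i 's/K=c\["camera_matrix"\]/K=np.array(c["camera_matrix"])/' h.py
python3 - <<'E'
from h import *
import json
c=json.load(open("w2.json"))
P=[onplane(c,u,37) for u in((232,231),(322,230),(228,139),(324,138))]
print(np.array(P).round(1),np.mean(P,0)); 
for a,b in((0,1),(2,3)):d=P[b]-P[a];print(np.hypot(*d[:2]),np.arctan2(d[1],d[0]))
for a,b in((0,2),(1,3)):d=P[b]-P[a];print(np.hypot(*d[:2]),np.arctan2(-d[0],d[1]))
h=onplane(c,(277,196),77);print("hub",h)
hs=onplane(c,(316.3,180.1),12);print("hole",hs,"yaw",np.arctan2(*(hs-h)[[1,0]]),np.hypot(*(hs-h)[:2]))
E
```

```text
[[ 488.4 -270.7   37. ]
 [ 576.2 -294.6   37. ]
 [ 512.6 -181.9   37. ]
 [ 600.2 -205.7   37. ]] [ 544.35231391 -238.22073212   37.        ]
90.92457763435081 -0.2651514746766046
90.70679462223062 -0.26562991696392324
92.06537656309443 -0.26604580770953046
92.02204147584081 -0.2636794757500117
hub [ 544.48895977 -238.40448365   77.        ]
hole [ 584.61646003 -248.90122471   12.        ] yaw -0.2558518643557877 41.47767893826546
```

>>> apply_moves(
  increments=[
    {"tx": 0, "ty": 0.0005, "tz": -0.03, "rx": 0, "ry": 0, "rz": 0.1, "claw": 0.07},
    {"tx": 0, "ty": 0.0005, "tz": -0.06, "rx": 0, "ry": 0, "rz": 0.1, "claw": 0.07},
    {"tx": 0, "ty": 0.0005, "tz": -0.09, "rx": 0, "ry": 0, "rz": 0.1, "claw": 0.07},
    {"tx": 0, "ty": 0.0005, "tz": -0.12, "rx": 0, "ry": 0, "rz": 0.1, "claw": 0.07},
    {"tx": 0, "ty": 0.0005, "tz": -0.135, "rx": 0, "ry": 0, "rz": 0.1, "claw": 0.07},
    {"tx": 0, "ty": 0.0005, "tz": -0.145, "rx": 0, "ry": 0, "rz": 0.1, "claw": 0.07},
    {"tx": 0, "ty": 0.0005, "tz": -0.152, "rx": 0, "ry": 0, "rz": 0.1, "claw": 0.07},
    {"tx": 0, "ty": 0.0005, "tz": -0.154, "rx": 0, "ry": 0, "rz": 0.1, "claw": 0.07},
    {"tx": 0, "ty": 0.0005, "tz": -0.154, "rx": 0, "ry": 0, "rz": 0.1, "claw": 0.07},
    {"tx": 0, "ty": 0.0005, "tz": -0.154, "rx": 0, "ry": 0, "rz": 0.1, "claw": 0.07},
    {"tx": 0, "ty": 0.0005, "tz": -0.154, "rx": 0, "ry": 0, "rz": 0.1, "claw": 0.07},
  ],
)

```text
clock: 2.8
eef_pos: [545.3, -238.5, 48.1]
tool_rot: [3.14, 0.0, 1.306]
force: [-0.7, -0.6, -0.4]
width: 69.8
```

>>> apply_moves(
  increments=[
    {"tx": 0, "ty": 0, "tz": -0.001, "rx": 0, "ry": 0, "rz": 0, "claw": 0.045},
    {"tx": 0, "ty": 0, "tz": -0.001, "rx": 0, "ry": 0, "rz": 0, "claw": 0.04},
    {"tx": 0, "ty": 0, "tz": -0.001, "rx": 0, "ry": 0, "rz": 0, "claw": 0.03},
    {"tx": 0, "ty": 0, "tz": -0.001, "rx": 0, "ry": 0, "rz": 0, "claw": 0.03},
    {"tx": 0, "ty": 0, "tz": -0.001, "rx": 0, "ry": 0, "rz": 0, "claw": 0.03},
    {"tx": 0, "ty": 0, "tz": -0.001, "rx": 0, "ry": 0, "rz": 0, "claw": 0.03},
    {"tx": 0, "ty": 0, "tz": -0.001, "rx": 0, "ry": 0, "rz": 0, "claw": 0.03},
    {"tx": 0, "ty": 0, "tz": -0.001, "rx": 0, "ry": 0, "rz": 0, "claw": 0.03},
    {"tx": 0, "ty": 0, "tz": -0.001, "rx": 0, "ry": 0, "rz": 0, "claw": 0.03},
  ],
)

```text
clock: 3.7
eef_pos: [545.0, -238.4, 46.7]
tool_rot: [3.141, 0.0, 1.306]
force: [-0.9, -1.1, 4.9]
width: 35.2
```

>>> apply_moves(
  increments=[
    {"tx": 0, "ty": 0, "tz": 0.003, "rx": 0, "ry": 0, "rz": 0, "claw": 0.03},
    {"tx": 0, "ty": 0, "tz": 0.01, "rx": 0, "ry": 0, "rz": 0, "claw": 0.03},
    {"tx": 0, "ty": 0, "tz": 0.025, "rx": 0, "ry": 0, "rz": 0, "claw": 0.03},
    {"tx": 0, "ty": 0, "tz": 0.045, "rx": 0, "ry": 0, "rz": 0, "claw": 0.03},
    {"tx": 0, "ty": 0, "tz": 0.07, "rx": 0, "ry": 0, "rz": 0, "claw": 0.03},
    {"tx": 0, "ty": 0, "tz": 0.095, "rx": 0, "ry": 0, "rz": 0, "claw": 0.03},
    {"tx": 0, "ty": 0, "tz": 0.12, "rx": 0, "ry": 0, "rz": 0, "claw": 0.03},
    {"tx": 0, "ty": 0, "tz": 0.14, "rx": 0, "ry": 0, "rz": 0, "claw": 0.03},
    {"tx": 0, "ty": 0, "tz": 0.155, "rx": 0, "ry": 0, "rz": 0, "claw": 0.03},
    {"tx": 0, "ty": 0, "tz": 0.165, "rx": 0, "ry": 0, "rz": 0, "claw": 0.03},
    {"tx": 0, "ty": 0, "tz": 0.17, "rx": 0, "ry": 0, "rz": 0, "claw": 0.03},
    {"tx": 0, "ty": 0, "tz": 0.17, "rx": 0, "ry": 0, "rz": 0, "claw": 0.03},
  ],
)

```text
clock: 4.9
eef_pos: [544.8, -238.4, 216.9]
tool_rot: [3.141, 0.0, 1.306]
force: [0.8, -0.1, -3.9]
width: 35.0
```

>>> apply_moves(
  increments=[
    {"tx": 0.001, "ty": 0.01, "tz": 0, "rx": 0, "ry": 0, "rz": 0, "claw": 0.03},
    {"tx": 0.004, "ty": 0.03, "tz": 0, "rx": 0, "ry": 0, "rz": 0.1, "claw": 0.03},
    {"tx": 0.008, "ty": 0.06, "tz": 0, "rx": 0, "ry": 0, "rz": 0.3, "claw": 0.03},
    {"tx": 0.012, "ty": 0.1, "tz": 0, "rx": 0, "ry": 0, "rz": 0.5, "claw": 0.03},
    {"tx": 0.018, "ty": 0.14, "tz": 0, "rx": 0, "ry": 0, "rz": 0.6, "claw": 0.03},
    {"tx": 0.023, "ty": 0.18, "tz": 0, "rx": 0, "ry": 0, "rz": 0.8, "claw": 0.03},
    {"tx": 0.028, "ty": 0.22, "tz": 0, "rx": 0, "ry": 0, "rz": 0.9, "claw": 0.03},
    {"tx": 0.033, "ty": 0.26, "tz": 0, "rx": 0, "ry": 0, "rz": 1.1, "claw": 0.03},
    {"tx": 0.038, "ty": 0.3, "tz": 0, "rx": 0, "ry": 0, "rz": 1.2, "claw": 0.03},
    {"tx": 0.042, "ty": 0.33, "tz": 0, "rx": 0, "ry": 0, "rz": 1.3, "claw": 0.03},
    {"tx": 0.044, "ty": 0.35, "tz": 0, "rx": 0, "ry": 0, "rz": 1.4, "claw": 0.03},
    {"tx": 0.045, "ty": 0.358, "tz": 0, "rx": 0, "ry": 0, "rz": 1.4, "claw": 0.03},
  ],
)

```text
clock: 6.1
eef_pos: [588.5, 124.0, 215.4]
tool_rot: [-3.139, -0.002, 1.433]
force: [1.1, 0.7, -4.4]
width: 35.2
```

>>> apply_moves(
  increments=[
    {"tx": 0, "ty": 0, "tz": 0, "rx": 0, "ry": 0, "rz": 0, "claw": 0.03},
    {"tx": 0, "ty": 0, "tz": 0, "rx": 0, "ry": 0, "rz": 0, "claw": 0.03},
    {"tx": 0, "ty": 0, "tz": 0, "rx": 0, "ry": 0, "rz": 0, "claw": 0.03},
    {"tx": 0, "ty": 0, "tz": 0, "rx": 0, "ry": 0, "rz": 0, "claw": 0.03},
    {"tx": 0, "ty": 0, "tz": 0, "rx": 0, "ry": 0, "rz": 0, "claw": 0.03},
  ],
)

```text
clock: 6.6
eef_pos: [589.8, 118.6, 216.4]
tool_rot: [3.141, 0.0, 1.426]
force: [-0.0, 0.7, -3.9]
width: 35.3
```

```bash
python3 look.py w3
```

```text
6.6 [589.8 118.6 216.4] [3.1415e+00 3.0000e-04 1.4263e+00] [-0.05  0.68 -3.94]
[598.26253889 187.66681392 358.76990346] [-0.27810074 -0.00064707 -0.14437515]
o ((np.float64(515.3), np.float64(11.6)), 549, [502, 0, 27, 25])
o ((np.float64(303.9), np.float64(41.6)), 64, [300, 38, 9, 9])
o ((np.float64(203.7), np.float64(154.0)), 144, [190, 143, 20, 30])
o ((np.float64(345.6), np.float64(153.6)), 145, [340, 142, 20, 30])
o ((np.float64(407.3), np.float64(186.1)), 194, [399, 169, 29, 45])
o ((np.float64(461.8), np.float64(219.0)), 4228, [423, 180, 84, 76])
o ((np.float64(346.8), np.float64(218.6)), 172, [342, 210, 11, 18])
o ((np.float64(364.3), np.float64(237.0)), 155, [356, 233, 18, 9])
o ((np.float64(344.3), np.float64(253.8)), 133, [339, 247, 11, 16])
b ((np.float64(486.7), np.float64(31.3)), 1348, [460, 0, 71, 57])
b ((np.float64(543.5), np.float64(16.8)), 455, [532, 5, 24, 24])
b ((np.float64(274.8), np.float64(270.7)), 10323, [228, 208, 94, 123])
b ((np.float64(380.9), np.float64(264.7)), 1228, [368, 223, 28, 73])
```

View pics/w3.png

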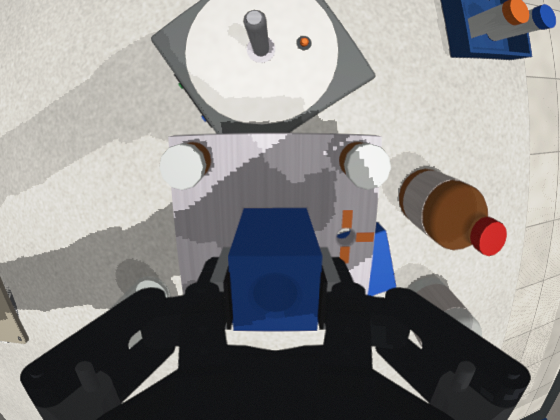

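Wrist view: rod top near (254,17), rod foot near (264,50), pin at (304,42) and carrier held level. The hub bore is at about (276,293), the drive hole at (346,237) and the near caps at (184,165) and (367,165).

Run:
```python
from h import *
import json
c=json.load(open("w3.json"));im=cv2.imread("pics/w3.png")[:,:,::-1]
g=cv2.cvtColor(im,cv2.COLOR_RGB2GRAY);hsv=cv2.cvtColor(im,cv2.COLOR_RGB2HSV)
# deck edges: per-row outermost bright->grey transitions within x 170..355
pts=[]
for r in range(12,100,4):
    row=g[r].astype(int); b=np.where((row[180:350]>185))[0]+180
    pts+= [onplane(c,(b.min()-.5,r),40)[:2],onplane(c,(b.max()+.5,r),40)[:2]]
pts=np.array(pts)
A=np.c_[2*pts,np.ones(len(pts))];
for _ in range(4):
    s=np.linalg.lstsq(A,(pts**2).sum(1),rcond=None)[0];R=np.sqrt(s[2]+s[0]**2+s[1]**2)
    e=np.hypot(*(pts-s[:2]).T)-R;k=abs(e)<max(1.5,1.5*np.median(abs(e)));pts,A=pts[k],A[k]
print("deck",s[:2],R,len(pts),e.std())
# rod top disc
print(g[4:34:2,236:276:2])
print("rodtop",onplane(c,(254,17),145),"foot",onplane(c,(264,48),40))
p=onplane(c,(303.9,41.6),46);print("pin",p, np.arctan2(p[1]-s[1],p[0]-s[0]),np.hypot(*(p[:2]-s[:2])))
zu=216.4-46.9
h=onplane(c,(275.5,293),zu+77);q=onplane(c,(346,236.5),zu+12);print("hub",h,"hole",q,np.arctan2(*(q-h)[[1,0]]),np.hypot(*(q-h)[:2]))
C=[onplane(c,u,zu+37) for u in((183.5,165.5),(367.5,165))];d=C[1]-C[0];print("caps",C,np.arctan2(d[1],d[0]),np.hypot(*d[:2]))
```

```text
deck [594.69350998 256.62790211] 74.8503388582049 24 0.37186320535081263
[[234 234 235 235 235 234 234 232 233 232 232 233 234 235 235 234 234 234
  235 236]
 [233 233 235 235 234 235 234 234 234 234 234 234 235 235 235 234 234 233
  234 235]
 [232 233 234 235 234 234 234 235 237 235 236 236 236 235 235 235 235 234
  234 235]
 [234 234 234 234 235 236 235 207 148 126 132 153 215 237 235 235 235 235
  235 235]
 [234 234 234 235 237 221 113 183 189 190 190 168 102 149 235 235 235 236
  235 234]
 [235 235 234 234 228 108 181 188 187 187 188 189 167  96 137 236 235 236
  235 234]
 [235 235 234 235 125 126 197 196 196 194 195 196 195 117  99 236 235 235
  235 235]
 [236 235 235 233  99 139 191 189 189 190 189 189 189 114  95 203 235 235
  235 236]
 [235 235 236 227  95  87 190 191 190 190 191 192 172 106  89 159 236 236
  236 237]
 [235 236 237 231  94  78 145 192 194 195 196 184  96 105  88 140 237 236
  237 238]
 [217 220 226 238 135  96 102 107 133 146 124 103 103  95  84 119 238 237
  237 237]
 [219 217 217 220 182  79  91  97 101 102 101  98  94  84  77 101 240 237
  237 237]
 [219 218 216 217 216  80  82  90  92  95  94  88  84  80  78  92 236 237
  236 236]
 [217 217 215 216 218 137  73  79  81  81  81  80  80  79  77  83 235 237
  236 235]
 [219 217 216 217 219 190  76  78  75  76  79  78  78  78  78  80 236 237
  236 235]]
rodtop [594.65842211 256.35198658 145.        ] foot [597.88696798 256.29580194  40.        ]
pin [636.28791641 256.32907933  46.        ] -0.007184082419928881 41.5954798260899
hub [588.82422956 120.4435358  246.5       ] hole [630.24342984 113.20408864 181.5       ] -0.17303686573680155 42.04711342166285
caps [array([551.26084855, 171.51359283, 206.5       ]), array([639.61029307, 158.92450615, 206.5       ])] -0.14153917014528247 89.24185928996283
```

Rod axis is (594.7, 256.5) and the deck-circle fit agrees (R = 74.9). The pin is at about 0 rad, 41.6 mm out. The remaining shift to the rod is about (5.3, 137). I'll keep the carrier yaw at -0.145 for now and turn it once it is on the rod.

>>> apply_moves(
  increments=[
    {"tx": 0, "ty": 0.008, "tz": 0, "rx": 0, "ry": 0, "rz": 0, "claw": 0.03},
    {"tx": 0.001, "ty": 0.025, "tz": 0, "rx": 0, "ry": 0, "rz": 0, "claw": 0.03},
    {"tx": 0.002, "ty": 0.045, "tz": 0, "rx": 0, "ry": 0, "rz": 0, "claw": 0.03},
    {"tx": 0.003, "ty": 0.067, "tz": 0, "rx": 0, "ry": 0, "rz": 0, "claw": 0.03},
    {"tx": 0.004, "ty": 0.088, "tz": 0, "rx": 0, "ry": 0, "rz": 0, "claw": 0.03},
    {"tx": 0.0045, "ty": 0.107, "tz": 0, "rx": 0, "ry": 0, "rz": 0, "claw": 0.03},
    {"tx": 0.005, "ty": 0.122, "tz": 0, "rx": 0, "ry": 0, "rz": 0, "claw": 0.03},
    {"tx": 0.0053, "ty": 0.132, "tz": 0, "rx": 0, "ry": 0, "rz": 0, "claw": 0.03},
    {"tx": 0.0053, "ty": 0.137, "tz": 0, "rx": 0, "ry": 0, "rz": 0, "claw": 0.03},
    {"tx": 0.0053, "ty": 0.137, "tz": 0, "rx": 0, "ry": 0, "rz": 0, "claw": 0.03},
    {"tx": 0.0053, "ty": 0.137, "tz": 0, "rx": 0, "ry": 0, "rz": 0, "claw": 0.03},
    {"tx": 0.0053, "ty": 0.137, "tz": 0, "rx": 0, "ry": 0, "rz": 0, "claw": 0.03},
  ],
)

```text
clock: 7.85
eef_pos: [595.3, 255.3, 216.3]
tool_rot: [3.141, 0.001, 1.426]
force: [-0.1, 0.3, -4.0]
width: 34.9
```

Run:
```python
from h import *
s=read_state();print(s["clock"],s["eef_pos"],s["tool_rot"],s["force"],s["torque"],s["qpos"])
a=get_image("scene");b=get_image("top");S=cv2.resize(a[200:400,280:480],(400,400),interpolation=2);T=cv2.resize(b[140:290,60:210],(400,400),interpolation=2)
cv2.imwrite("pics/s4.png",np.hstack([S,T])[:,:,::-1])
```

```text
7.85 [595.3175572  255.25816526 216.26186236] [3.14144371e+00 9.79201743e-04 1.42627266e+00] [-0.07051674  0.28243085 -3.96611566] [-0.00783307 -0.03741415  0.05868181] [-0.28372884  0.65232959 -0.28160799  1.53432395  0.20497791  0.98449326
 -0.76882694]
```

View pics/s4.png

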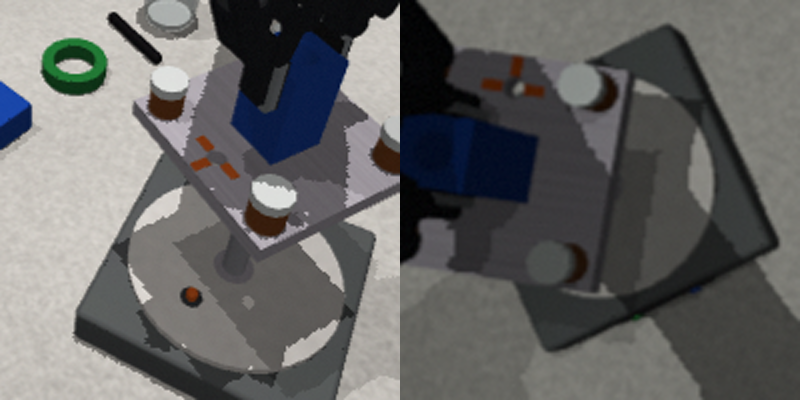

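The scene crop shows the carrier level above the rod, with the pin clear at (190,296). I'll lower it carefully onto the rod tip.

>>> apply_moves(
  increments=[
    {"tx": 0, "ty": 0, "tz": -0.007, "rx": 0, "ry": 0, "rz": 0, "claw": 0.03},
    {"tx": 0, "ty": 0, "tz": -0.014, "rx": 0, "ry": 0, "rz": 0, "claw": 0.03},
    {"tx": 0, "ty": 0, "tz": -0.02, "rx": 0, "ry": 0, "rz": 0, "claw": 0.03},
    {"tx": 0, "ty": 0, "tz": -0.023, "rx": 0, "ry": 0, "rz": 0, "claw": 0.03},
    {"tx": 0, "ty": 0, "tz": -0.025, "rx": 0, "ry": 0, "rz": 0, "claw": 0.03},
    {"tx": 0, "ty": 0, "tz": -0.027, "rx": 0, "ry": 0, "rz": 0, "claw": 0.03},
    {"tx": 0, "ty": 0, "tz": -0.029, "rx": 0, "ry": 0, "rz": 0, "claw": 0.03},
    {"tx": 0, "ty": 0, "tz": -0.029, "rx": 0, "ry": 0, "rz": 0, "claw": 0.03},
  ],
)

```text
clock: 8.75
eef_pos: [594.9, 256.6, 187.2]
tool_rot: [-3.141, 0.0, 1.428]
force: [0.4, -0.2, -3.1]
width: 35.4
```

>>> apply_moves(
  increments=[
    {"tx": 0, "ty": 0, "tz": -0.002, "rx": 0, "ry": 0, "rz": 0, "claw": 0.03},
    {"tx": 0, "ty": 0, "tz": -0.004, "rx": 0, "ry": 0, "rz": 0, "claw": 0.03},
    {"tx": 0, "ty": 0, "tz": -0.006, "rx": 0, "ry": 0, "rz": 0, "claw": 0.03},
    {"tx": 0, "ty": 0, "tz": -0.006, "rx": 0, "ry": 0, "rz": 0, "claw": 0.03},
    {"tx": 0, "ty": 0, "tz": -0.006, "rx": 0, "ry": 0, "rz": 0, "claw": 0.03},
  ],
)

```text
clock: 9.25
eef_pos: [595.0, 256.6, 181.2]
tool_rot: [-3.142, 0.0, 1.428]
force: [-0.1, -0.7, -4.3]
width: 35.4
```

>>> apply_moves(
  increments=[
    {"tx": 0, "ty": 0, "tz": -0.003, "rx": 0, "ry": 0, "rz": 0, "claw": 0.03},
    {"tx": 0, "ty": 0, "tz": -0.006, "rx": 0, "ry": 0, "rz": 0, "claw": 0.03},
    {"tx": 0, "ty": 0, "tz": -0.009, "rx": 0, "ry": 0, "rz": 0, "claw": 0.03},
    {"tx": 0, "ty": 0, "tz": -0.012, "rx": 0, "ry": 0, "rz": 0, "claw": 0.03},
    {"tx": 0, "ty": 0, "tz": -0.015, "rx": 0, "ry": 0, "rz": 0, "claw": 0.03},
    {"tx": 0, "ty": 0, "tz": -0.015, "rx": 0, "ry": 0, "rz": 0, "claw": 0.03},
    {"tx": 0, "ty": 0, "tz": -0.015, "rx": 0, "ry": 0, "rz": 0, "claw": 0.03},
  ],
)

```text
clock: 9.95
eef_pos: [595.0, 256.5, 166.1]
tool_rot: [-3.141, 0.0, 1.428]
force: [0.7, -0.9, -4.2]
width: 35.2
```

```bash
python3 -c "
from cell import *
s=read_state();print(s['eef_pos'],s['tool_rot'],s['force'],s['torque'])"
```

```text
[594.98075269 256.47822349 166.11941948] [-3.14138138e+00  3.34535080e-04  1.42781307e+00] [ 0.73727908 -0.89891323 -4.15020358] [-0.12495163 -0.05166178  0.03222717]
```

>>> apply_moves(
  increments=[
    {"tx": 0, "ty": 0, "tz": -0.003, "rx": 0, "ry": 0, "rz": 0, "claw": 0.03},
    {"tx": 0, "ty": 0, "tz": -0.007, "rx": 0, "ry": 0, "rz": 0, "claw": 0.03},
    {"tx": 0, "ty": 0, "tz": -0.011, "rx": 0, "ry": 0, "rz": 0, "claw": 0.03},
    {"tx": 0, "ty": 0, "tz": -0.015, "rx": 0, "ry": 0, "rz": 0, "claw": 0.03},
    {"tx": 0, "ty": 0, "tz": -0.019, "rx": 0, "ry": 0, "rz": 0, "claw": 0.03},
    {"tx": 0, "ty": 0, "tz": -0.023, "rx": 0, "ry": 0, "rz": 0, "claw": 0.03},
    {"tx": 0, "ty": 0, "tz": -0.027, "rx": 0, "ry": 0, "rz": 0, "claw": 0.03},
    {"tx": 0, "ty": 0, "tz": -0.031, "rx": 0, "ry": 0, "rz": 0, "claw": 0.03},
    {"tx": 0, "ty": 0, "tz": -0.035, "rx": 0, "ry": 0, "rz": 0, "claw": 0.03},
    {"tx": 0, "ty": 0, "tz": -0.035, "rx": 0, "ry": 0, "rz": 0, "claw": 0.03},
    {"tx": 0, "ty": 0, "tz": -0.035, "rx": 0, "ry": 0, "rz": 0, "claw": 0.03},
  ],
)

```text
clock: 11.05
eef_pos: [595.0, 256.4, 131.1]
tool_rot: [-3.141, 0.0, 1.428]
force: [0.7, -1.1, -3.6]
width: 34.8
```

```bash
python3 -c "
from cell import *
s=read_state();print(s['eef_pos'],s['tool_rot'],s['force'],s['torque'])"
```

```text
[594.95552794 256.4148422  131.06895102] [-3.14129916e+00  4.06847992e-04  1.42773308e+00] [ 0.7137719  -1.0818661  -3.56707605] [-0.22710194 -0.2425139  -0.01327902]
```

>>> apply_moves(
  increments=[
    {"tx": 0, "ty": 0, "tz": -0.003, "rx": 0, "ry": 0, "rz": 0, "claw": 0.03},
    {"tx": 0, "ty": 0, "tz": -0.006, "rx": 0, "ry": 0, "rz": 0, "claw": 0.03},
    {"tx": 0, "ty": 0, "tz": -0.01, "rx": 0, "ry": 0, "rz": 0, "claw": 0.03},
    {"tx": 0, "ty": 0, "tz": -0.014, "rx": 0, "ry": 0, "rz": 0, "claw": 0.03},
    {"tx": 0, "ty": 0, "tz": -0.018, "rx": 0, "ry": 0, "rz": 0, "claw": 0.03},
    {"tx": 0, "ty": 0, "tz": -0.022, "rx": 0, "ry": 0, "rz": 0, "claw": 0.03},
    {"tx": 0, "ty": 0, "tz": -0.026, "rx": 0, "ry": 0, "rz": 0, "claw": 0.03},
    {"tx": 0, "ty": 0, "tz": -0.029, "rx": 0, "ry": 0, "rz": 0, "claw": 0.03},
    {"tx": 0, "ty": 0, "tz": -0.029, "rx": 0, "ry": 0, "rz": 0, "claw": 0.03},
    {"tx": 0, "ty": 0, "tz": -0.029, "rx": 0, "ry": 0, "rz": 0, "claw": 0.03},
  ],
)

```text
clock: 12.05
eef_pos: [594.9, 256.4, 102.1]
tool_rot: [-3.141, 0.0, 1.428]
force: [2.2, -0.6, -5.4]
width: 35.1
```

```bash
python3 -c "
from cell import *
s=read_state();print(s['eef_pos'],s['tool_rot'],s['force'],s['torque'])"
```

```text
[594.92757304 256.44566634 102.05142591] [-3.14128414e+00  3.92130356e-04  1.42778022e+00] [ 2.1615141  -0.57978377 -5.42240364] [-0.2926588  -0.35784726  0.01440715]
```

>>> apply_moves(
  increments=[
    {"tx": 0, "ty": 0, "tz": 0, "rx": 0, "ry": 0, "rz": 0.2, "claw": 0.03},
    {"tx": 0, "ty": 0, "tz": 0, "rx": 0, "ry": 0, "rz": 0.4, "claw": 0.03},
    {"tx": 0, "ty": 0, "tz": 0, "rx": 0, "ry": 0, "rz": 0.6, "claw": 0.03},
    {"tx": 0, "ty": 0, "tz": 0, "rx": 0, "ry": 0, "rz": 0.8, "claw": 0.03},
    {"tx": 0, "ty": 0, "tz": 0, "rx": 0, "ry": 0, "rz": 1.0, "claw": 0.03},
    {"tx": 0, "ty": 0, "tz": 0, "rx": 0, "ry": 0, "rz": 1.2, "claw": 0.03},
    {"tx": 0, "ty": 0, "tz": 0, "rx": 0, "ry": 0, "rz": 1.4, "claw": 0.03},
    {"tx": 0, "ty": 0, "tz": 0, "rx": 0, "ry": 0, "rz": 1.54, "claw": 0.03},
    {"tx": 0, "ty": 0, "tz": 0, "rx": 0, "ry": 0, "rz": 1.54, "claw": 0.03},
    {"tx": 0, "ty": 0, "tz": 0, "rx": 0, "ry": 0, "rz": 1.54, "claw": 0.03},
  ],
)

```text
clock: 13.05
eef_pos: [595.1, 256.7, 102.3]
tool_rot: [3.142, -0.0, 1.562]
force: [1.5, -0.6, -4.0]
width: 35.2
```

Run:
```python
from h import *
s=read_state();print(s["clock"],s["eef_pos"],s["tool_rot"],s["force"],s["torque"])
a=get_image("scene");b=get_image("wrist")
cv2.imwrite("pics/s5.png",np.hstack([cv2.resize(a[240:380,310:450],(400,400),interpolation=2),cv2.resize(b[170:310,280:420],(400,400),interpolation=2)])[:,:,::-1])
```

```text
13.05 [595.05839598 256.70846692 102.3484078 ] [ 3.14151689e+00 -1.24846321e-04  1.56219525e+00] [ 1.46881274 -0.5991704  -3.98964967] [-0.31402748 -0.27107027 -0.05190809]
```

View pics/s5.png

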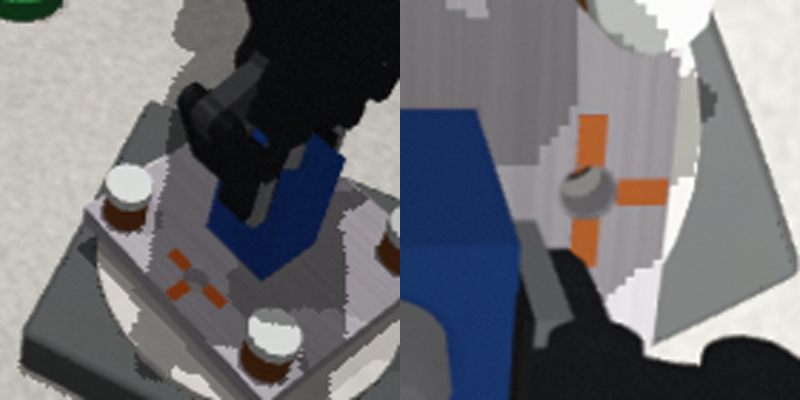

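The turn went without force. Through the hole, the wrist crop shows a bit of brownish pin at about (575,180). Now I'll lower slowly onto the pin while watching the force.

>>> apply_moves(
  increments=[
    {"tx": 0, "ty": 0, "tz": -0.002, "rx": 0, "ry": 0, "rz": 0, "claw": 0.03},
    {"tx": 0, "ty": 0, "tz": -0.004, "rx": 0, "ry": 0, "rz": 0, "claw": 0.03},
    {"tx": 0, "ty": 0, "tz": -0.006, "rx": 0, "ry": 0, "rz": 0, "claw": 0.03},
    {"tx": 0, "ty": 0, "tz": -0.007, "rx": 0, "ry": 0, "rz": 0, "claw": 0.03},
    {"tx": 0, "ty": 0, "tz": -0.008, "rx": 0, "ry": 0, "rz": 0, "claw": 0.03},
    {"tx": 0, "ty": 0, "tz": -0.008, "rx": 0, "ry": 0, "rz": 0, "claw": 0.03},
    {"tx": 0, "ty": 0, "tz": -0.008, "rx": 0, "ry": 0, "rz": 0, "claw": 0.03},
  ],
)

```text
clock: 13.85
eef_pos: [595.0, 256.7, 94.1]
tool_rot: [3.142, -0.0, 1.562]
force: [2.3, -0.5, -4.7]
width: 35.3
```

```bash
python3 -c "
from cell import *
s=read_state();print(s['eef_pos'],s['tool_rot'],s['force'],s['torque'])"
```

```text
[595.04951398 256.72151204  94.11482738] [ 3.14157618e+00 -1.59867250e-04  1.56225136e+00] [ 2.25321166 -0.4935896  -4.68736175] [-0.23164461 -0.44177644 -0.03491731]
```

>>> apply_moves(
  increments=[
    {"tx": 0, "ty": 0, "tz": -0.0005, "rx": 0, "ry": 0, "rz": 0, "claw": 0.03},
    {"tx": 0, "ty": 0, "tz": -0.001, "rx": 0, "ry": 0, "rz": 0, "claw": 0.03},
    {"tx": 0, "ty": 0, "tz": -0.0015, "rx": 0, "ry": 0, "rz": 0, "claw": 0.03},
    {"tx": 0, "ty": 0, "tz": -0.002, "rx": 0, "ry": 0, "rz": 0, "claw": 0.03},
    {"tx": 0, "ty": 0, "tz": -0.002, "rx": 0, "ry": 0, "rz": 0, "claw": 0.03},
  ],
)

```text
clock: 14.35
eef_pos: [595.1, 256.7, 92.3]
tool_rot: [3.141, -0.0, 1.562]
force: [1.7, -0.2, -3.9]
width: 35.1
```

```bash
python3 -c "
from cell import *
s=read_state();print(s['eef_pos'],s['tool_rot'],s['force'],s['torque'])"
```

```text
[595.06304894 256.7203933   92.28777128] [ 3.14145833e+00 -1.11340124e-04  1.56231776e+00] [ 1.71026756 -0.24078606 -3.87133397] [-0.24035699 -0.34123096  0.00411762]
```

The underside is at about 45.4, below the pin top at 48, with no contact force, so the pin is in the hole.

>>> apply_moves(
  increments=[
    {"tx": 0, "ty": 0, "tz": -0.0007, "rx": 0, "ry": 0, "rz": 0, "claw": 0.03},
    {"tx": 0, "ty": 0, "tz": -0.0014, "rx": 0, "ry": 0, "rz": 0, "claw": 0.03},
    {"tx": 0, "ty": 0, "tz": -0.0021, "rx": 0, "ry": 0, "rz": 0, "claw": 0.03},
    {"tx": 0, "ty": 0, "tz": -0.0028, "rx": 0, "ry": 0, "rz": 0, "claw": 0.03},
    {"tx": 0, "ty": 0, "tz": -0.0035, "rx": 0, "ry": 0, "rz": 0, "claw": 0.03},
    {"tx": 0, "ty": 0, "tz": -0.0035, "rx": 0, "ry": 0, "rz": 0, "claw": 0.03},
    {"tx": 0, "ty": 0, "tz": -0.0035, "rx": 0, "ry": 0, "rz": 0, "claw": 0.03},
  ],
)

```text
clock: 15.05
eef_pos: [595.0, 256.7, 88.6]
tool_rot: [-3.142, -0.0, 1.562]
force: [1.9, -0.2, -4.4]
width: 35.2
```

```bash
python3 -c "
from cell import *
s=read_state();print(s['eef_pos'],s['tool_rot'],s['force'],s['torque'])"
```

```text
[595.01427762 256.66727345  88.64450562] [-3.14156489e+00 -6.05192278e-05  1.56227464e+00] [ 1.94790761 -0.2362084  -4.36000594] [-0.15122192 -0.53475787  0.03563156]
```

>>> apply_moves(
  increments=[
    {"tx": 0, "ty": 0, "tz": -0.0004, "rx": 0, "ry": 0, "rz": 0, "claw": 0.03},
    {"tx": 0, "ty": 0, "tz": -0.0008, "rx": 0, "ry": 0, "rz": 0, "claw": 0.03},
    {"tx": 0, "ty": 0, "tz": -0.0012, "rx": 0, "ry": 0, "rz": 0, "claw": 0.03},
    {"tx": 0, "ty": 0, "tz": -0.0012, "rx": 0, "ry": 0, "rz": 0, "claw": 0.03},
  ],
)

```text
clock: 15.45
eef_pos: [595.1, 256.7, 87.6]
tool_rot: [3.141, -0.0, 1.562]
force: [1.3, -1.0, -2.0]
width: 35.0
```

>>> apply_moves(
  increments=[
    {"tx": 0, "ty": 0, "tz": -0.0004, "rx": 0, "ry": 0, "rz": 0, "claw": 0.03},
    {"tx": 0, "ty": 0, "tz": -0.0004, "rx": 0, "ry": 0, "rz": 0, "claw": 0.03},
    {"tx": 0, "ty": 0, "tz": -0.0004, "rx": 0, "ry": 0, "rz": 0, "claw": 0.03},
  ],
)

```text
clock: 15.75
eef_pos: [595.0, 256.7, 87.2]
tool_rot: [3.142, -0.0, 1.562]
force: [1.8, -1.1, -3.5]
width: 35.4
```

>>> apply_moves(
  increments=[
    {"tx": 0, "ty": 0, "tz": -0.0004, "rx": 0, "ry": 0, "rz": 0, "claw": 0.03},
    {"tx": 0, "ty": 0, "tz": -0.0004, "rx": 0, "ry": 0, "rz": 0, "claw": 0.03},
    {"tx": 0, "ty": 0, "tz": -0.0004, "rx": 0, "ry": 0, "rz": 0, "claw": 0.03},
  ],
)

```text
clock: 16.05
eef_pos: [595.0, 256.7, 86.8]
tool_rot: [3.142, -0.0, 1.562]
force: [1.5, -0.7, -3.2]
width: 35.1
```

>>> apply_moves(
  increments=[
    {"tx": 0, "ty": 0, "tz": -0.0003, "rx": 0, "ry": 0, "rz": 0, "claw": 0.03},
    {"tx": 0, "ty": 0, "tz": -0.0003, "rx": 0, "ry": 0, "rz": 0, "claw": 0.03},
    {"tx": 0, "ty": 0, "tz": -0.0003, "rx": 0, "ry": 0, "rz": 0, "claw": 0.03},
  ],
)

```text
clock: 16.35
eef_pos: [595.0, 256.7, 86.7]
tool_rot: [3.141, -0.0, 1.562]
force: [-0.7, -1.9, 0.0]
width: 35.4
```

The deck has taken the weight (Fz is about 0). One more touch to seat it, then I'll open the jaws.

>>> apply_moves(
  increments=[
    {"tx": 0, "ty": 0, "tz": -0.0003, "rx": 0, "ry": 0, "rz": 0, "claw": 0.03},
    {"tx": 0, "ty": 0, "tz": -0.0003, "rx": 0, "ry": 0, "rz": 0, "claw": 0.03},
    {"tx": 0, "ty": 0, "tz": -0.0003, "rx": 0, "ry": 0, "rz": 0, "claw": 0.03},
  ],
)

```text
clock: 16.65
eef_pos: [595.0, 256.7, 86.7]
tool_rot: [3.141, -0.0, 1.562]
force: [-0.3, -2.4, 5.0]
width: 35.0
```

>>> apply_moves(
  increments=[
    {"tx": 0, "ty": 0, "tz": 0, "rx": 0, "ry": 0, "rz": 0, "claw": 0.038},
    {"tx": 0, "ty": 0, "tz": 0, "rx": 0, "ry": 0, "rz": 0, "claw": 0.045},
    {"tx": 0, "ty": 0, "tz": 0, "rx": 0, "ry": 0, "rz": 0, "claw": 0.055},
    {"tx": 0, "ty": 0, "tz": 0, "rx": 0, "ry": 0, "rz": 0, "claw": 0.065},
    {"tx": 0, "ty": 0, "tz": 0, "rx": 0, "ry": 0, "rz": 0, "claw": 0.07},
    {"tx": 0, "ty": 0, "tz": 0, "rx": 0, "ry": 0, "rz": 0, "claw": 0.07},
  ],
)

```text
clock: 17.25
eef_pos: [595.0, 256.7, 86.1]
tool_rot: [-3.141, -0.0, 1.562]
force: [0.4, -0.3, 0.8]
width: 69.9
```

>>> apply_moves(
  increments=[
    {"tx": 0, "ty": 0, "tz": 0.008, "rx": 0, "ry": 0, "rz": 0, "claw": 0.07},
    {"tx": 0, "ty": 0, "tz": 0.025, "rx": 0, "ry": 0, "rz": 0, "claw": 0.07},
    {"tx": 0, "ty": 0, "tz": 0.05, "rx": 0, "ry": 0, "rz": 0, "claw": 0.07},
    {"tx": 0, "ty": 0, "tz": 0.08, "rx": 0, "ry": 0, "rz": 0, "claw": 0.07},
    {"tx": 0, "ty": 0, "tz": 0.11, "rx": 0, "ry": 0, "rz": 0, "claw": 0.07},
    {"tx": 0, "ty": 0, "tz": 0.135, "rx": 0, "ry": 0, "rz": 0, "claw": 0.07},
    {"tx": 0, "ty": -0.03, "tz": 0.15, "rx": 0, "ry": 0, "rz": 0, "claw": 0.07},
    {"tx": 0, "ty": -0.07, "tz": 0.15, "rx": 0, "ry": 0, "rz": 0, "claw": 0.07},
    {"tx": 0, "ty": -0.11, "tz": 0.15, "rx": 0, "ry": 0, "rz": 0, "claw": 0.07},
    {"tx": 0, "ty": -0.14, "tz": 0.15, "rx": 0, "ry": 0, "rz": 0, "claw": 0.07},
    {"tx": 0, "ty": -0.15, "tz": 0.15, "rx": 0, "ry": 0, "rz": 0, "claw": 0.07},
    {"tx": 0, "ty": -0.15, "tz": 0.15, "rx": 0, "ry": 0, "rz": 0, "claw": 0.07},
  ],
)

```text
clock: 18.45
eef_pos: [595.3, 105.1, 236.7]
tool_rot: [3.141, 0.0, 1.559]
force: [-0.4, 0.3, -0.7]
width: 69.9
```

Run:
```python
from h import *
import json
s=read_state();print(s["clock"],s["eef_pos"],s["force"])
a=get_image("scene");b=get_image("top");w=get_image("wrist")
cv2.imwrite("pics/w6.png",w[:,:,::-1])
S=cv2.resize(a[240:400,300:480],(440,391),interpolation=2);T=cv2.resize(b[140:280,65:205],(350,391),interpolation=2)
cv2.imwrite("pics/s6.png",np.hstack([S,T])[:,:,::-1])
ct=calibration("top");old=cv2.imread("pics/top0.png")[:,:,::-1]
for n,f,bx in(("red",orange,(200,70,260,150)),("box",blue,(245,140,310,205)),("bcap",blue,(300,60,360,140)),("tape",lambda h:(abs(h[...,0]-65)<20)&(h[...,1]>100),(250,215,310,270))):
    print(n,[x[:2] for x in blobs(old,f,bx,20)[0]],[x[:2] for x in blobs(b,f,bx,20)[0]])
```

```text
18.45 [595.34103503 105.11468995 236.73155565] [-0.44615793  0.33979389 -0.70784734]
red [((np.float64(228.7), np.float64(93.1)), 308)] [((np.float64(234.0), np.float64(96.0)), 471)]
box [((np.float64(276.9), np.float64(171.1)), 2128)] [((np.float64(276.9), np.float64(171.3)), 2142)]
bcap [((np.float64(328.7), np.float64(84.4)), 353)] [((np.float64(328.6), np.float64(84.7)), 364)]
tape [((np.float64(278.6), np.float64(241.3)), 513)] [((np.float64(278.5), np.float64(241.3)), 511)]
```

View pics/s6.png

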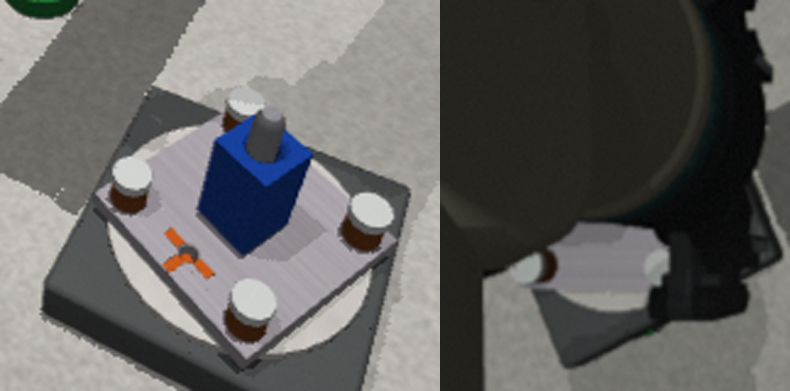

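The scene crop shows the carrier flat on the deck with the rod standing through the hub and the vials upright. I'll recheck the red cap with a stricter mask, then hand in.

Run:
```python
from h import *
f=lambda h:((h[...,0]<4)|(h[...,0]>174))&(h[...,1]>200)&(h[...,2]>110)
old=cv2.imread("pics/top0.png")[:,:,::-1];b=get_image("top")
for i in(old,b):print([x[:2] for x in blobs(i,f,(200,70,260,150),10)[0]])
print(finish_job())
```

```text
[((np.float64(231.8), np.float64(96.4)), 83)]
[((np.float64(228.6), np.float64(93.2)), 257)]
the job is handed in; nothing more can be done
None
```

The carrier is fitted on the station and the job is handed in, at about 18.5 s on the clock.

I gripped the hub and lowered the carrier level over the rod. At about 15 mm above the deck I turned it on the rod by 0.134 rad to the measured pin angle (about -0.008 rad). I then let it down until the deck took its weight, opened the jaws and moved clear.

**Forces:** sideways force on the tool stayed below about 2.5 N at every reading. The most upward force was about 5 N, when it seated on the deck.

**Seating:** the tool was 39.8 mm above its height when gripping the carrier on the bench. The deck is 40 mm up, and a carrier standing on the pin would have read 48 mm. The last scene picture shows it flat, with the rod through the hub and the vials upright.

**Bystanders:**
- The slide box, tape roll and blue-cap bottle had not moved in the top view.
- The red-cap bottle check was not clean. With both colour masks the before and after readings differ by 3–6 pixels, and the detected area changes a lot. I put this down to shadow and lighting, since the arm and carrier stayed well clear of it by plan, but I did not confirm it.
- I did not re-measure the marker and beaker.

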